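# Close the biscuit pot, then serve the choux bun with tongs

### The arm

A 6-joint arm with a two-finger parallel gripper is mounted at the origin on the work surface. World frame = base frame: x ahead of the robot, y to its left, z up, the work surface at z = 0. Lengths are in m, angles in rad, forces in N, time in s.
With the tool pointing down it reaches from about 0.275 to 0.975 m from the base axis. Payload 8.4 kg.
Tool frame: the origin (TCP) lies at the very end of the fingers, on their centre line; the grasp point (between the pads) lies 19 mm behind it; z points along the fingers, x is the direction in which the jaws open and shut, and the axes are right-handed (so a half turn about z gives the same grasp; the last joint's range is limited). The gripper opens to 92 mm and grips with 3 to 60 N. Pads are 20 mm wide; open, the fingers measure 128 mm over their backs; the gripper's body (75 mm by 189 mm) begins 69 mm behind the grasp point.
Start: joints at [-1.142, 0.353, 1.633, -0, 1.155, -0.002], TCP at [0.261, -0.568, 0.215] pointing down, gripper open.
Joint ranges: [-2.63, 2.63], [-0.92, 2.1], [0.06, 2.66], [-1.3, 4.44], [0, 2.69], [-3.02, 3.02]. Speed limits (rad/s): [2.22, 2.22, 2.79, 3.14, 3.14, 3.14].

### API

Orientations are given as a 3x3 rotation matrix whose columns are the frame's x, y, z axes.
In Python, from rig import bot gives the robot as it stands. The module is installed in compiled form; this text tells all that it offers.
- The arm moves only by the shell command python3 -m crank 'ROWS'. ROWS is text: rows parted by semicolons, each of 7 numbers parted by spaces: the finger opening in cm, from 0 to 9.19, then the shift along the tool's x, y, z in cm, then the turn, a rotation vector about the tool's x, y, z in rad. A call has 1 to 10 rows; each row is the pose to reach, as a shift and turn from the pose commanded when the call began, along the tool's axes at that moment; what a row does not reach only later rows make up. A row lasts 1/10 s, in which the tool goes at most 50 mm and 8.59 degrees, less where a joint would pass 70% of its speed; a pose out of reach is approached as far as the arm can. A call with a gripper value outside its range is refused whole. The fingers move at their own pace and stop on an object; the grip force is fixed at half the most. Time passes only in rows, so rows that repeat a pose let the fingers close. It gives the time, the measured TCP pose, the force and the opening at its end, in the units of the state.
- bot.get_obs(): the state, without advancing time (a new reading comes with each control period).
- bot.snapshot(name): name is "scene" or "top" or "wrist"; returns a dict with "frame" (400x640x3 uint8, red, green, blue), "vertical_fov" (degrees; the focal length in pixels is half the picture's height over the tangent of half this angle, whatever the lens; pixels are square), "cx", "cy" (the principal point, pixels), "dist_coeffs" ([k1, k2, p1, p2, k3] as OpenCV has them; the pictures are not rectified), "extrinsics" (4x4, takes a point from world to camera coordinates); the wrist camera has in their place "mount" (4x4, takes a point from camera to tool coordinates, whose origin is the TCP and whose axes are the tool frame's). Camera axes: x right, y down, z forward; pixel columns grow to the right and rows downward; lengths in m; the calibration is good to about 2 mm. A picture is of the moment at which its call begins: read the wrist's pose just before it. There is no depth.
- bot.close_job(): hands the job in, once; it reports no verdict.
The state is a dict: "time_s": time; "q": joint angles; "qd": joint speeds; "effort": joint torques, N m; "tool_pos": TCP position; "orientation": TCP orientation; "force": force on the tool from outside, world axes, zero at the start; "torque": the same for the moment, N m; "grip_width": opening from 0.0 (shut) to 1.0 (fully open).
Only numpy, scipy, OpenCV 4.12 (cv2) and the standard library are available. Lean on these libraries where they do the work, as an engineer would, in place of code of your own. Each camera call takes 0.05 s, during which the arm holds its last target.

### The job

Before serving from the board, put the loose wooden lid on the biscuit pot so that it sits fully seated and level and no crumbs fall in. Then pick up the tongs, squeeze them shut on the tall choux bun without touching the bun with the robot's own fingers, lift it so that it hangs at least 15 cm above the table, and leave the two flat biscuits lying on the board. The program finishes while still holding the bun up in the tongs.

Things in the scene. Friction and masses are not known exactly. Their poses are not given: they have to be found in the camera images.
- pot_rim (a point): White ceramic biscuit pot, fixed on the table, open on top: outer diameter 116 mm, inside diameter 106 mm, 60 mm high. The point is the centre of its mouth at rim height (60 mm above the table). z is up.
- lid_knob (a point): Loose wooden lid (160 g), right way up on the table: disc 120 mm across, 6 mm thick; under it a plug 98 mm across, 5 mm deep, that drops into the pot's mouth; on top an upright round knob, 22 mm across, 26 mm high. The point is half-way up the knob on the lid's axis, 25 mm above the plug's underside (and the table) and 20 mm above the disc's underside, which rests on the rim when seated. z is up.
- tongs_grip (a point): Steel kitchen tongs (120 g, 208 mm long, 26 mm high) lying so that they open level. The point lies midway between the black handle sleeves, 13 mm above the table, near the centre of mass: squeeze here from above, along y. x points to the jaws, z up. 55 mm over the sleeves when open, 38 mm when closed on the bun. The hinge is 95 mm behind. A spring pushes each sleeve out: 4 N open, 9 N on the bun.
- tongs_jaws (a point): Midpoint between the jaws of the tongs, 90 mm ahead (+x) of tongs_grip, 13 mm above the table at first; same axes. The jaws are flat upright plates, 32 mm long along x, 26 mm high, 4 mm thick, with a clear gap of 79 mm when open. The two arms move as mirror images, so this point stays midway.
- tongs_left (a joint): Closing angle of each arm of the tongs (rad): 0 is fully open, about 0.09 is closed on the bun with the jaws parallel and 46 mm apart, 0.17 is the end stop. Each 0.01 rad narrows the sleeves by 1.9 mm in all and the jaws by 3.7 mm in all.
- bun_center (a point): Choux bun, golden, rigid, about 40 g, standing on the wooden board: 46 mm diameter, 41 mm high, upright sides from 6 to 26 mm above its base. The point is on its axis, 20 mm above its base. The board is fixed, 240 mm (x) by 160 mm (y) and 12 mm thick, and its top lies at 12 mm.
- biscuit_a_center (a point): Flat brown biscuit lying on the board farther from the robot than the bun: 48 mm diameter, 10 mm thick. The point is its centre. To be left alone.
- biscuit_b_center (a point): The second such biscuit. To be left alone.

How it is judged:
On the way, in this order (a step that is already met when the one before it is completed fails the run):
1. the lid sits seated and level on the pot, released, before the bun is lifted (horizontal distance between lid_knob and pot_rim below 0.008 m and z of lid_knob in the frame of pot_rim between 0.016 and 0.0225 m and angle between lid_knob's own z axis and vertical below 0.06 rad and contact force between the fingers and lid below 0.1 N and height (world z) of bun_center below 0.05 m), for 0.2 s.
2. the bun is held up in the tongs (height (world z) of bun_center above 0.13 m and distance between bun_center and tongs_jaws below 0.024 m and contact force between tongs and bun above 1 N and contact force between the fingers and tongs above 1 N and contact force between each of the arm, the fingers and bun below 0.1 N), for 0.2 s.
At the end, for the whole second after the job is handed in: Bun still (< 3 cm/s), centre within 24 mm of the jaws' midpoint and over 13 cm up, squeezed by the tongs (> 1 N), tongs in the fingers, robot not touching the bun; lid released on the pot, within 8 mm of centre, knob centre 16 to 22.5 mm above the rim, level within 0.06 rad (all of step 2 and horizontal distance between lid_knob and pot_rim below 0.008 m and z of lid_knob in the frame of pot_rim between 0.016 and 0.0225 m and angle between lid_knob's own z axis and vertical below 0.06 rad and contact force between the fingers and lid below 0.1 N and linear speed of bun below 0.03 m/s); the arm keeps its last pose, push and grip.
It fails at once if the robot touches the bun itself (contact force between any of the fingers, the arm and bun above 0.5 N).
It fails at once if a flat biscuit is pushed about (more than 3 cm) (distance of any of biscuit_a_center, biscuit_b_center from where it was at the start of the episode above 0.03 m).
It also fails if it takes over 64 s, if anything falls off the work surface, if the arm or the gripper's body presses on something with over 40 N, if the wrist force passes 120 N, or if a joint passes its speed limit or range.

## Working session

There is one attempt and no reset: what is moved stays moved. The work goes in short steps, Python scripts to look and compute and a shell command to move; the robot and the scene stay as the last step left them, time stands still between calls to the robot, and variables do not carry over. Pictures are saved under pics/ and viewed, and the job is handed in when it is done.

```bash
mkdir -p pics; ls
cat > h.py <<'E'
import numpy as np, cv2
from rig import bot
def save(s,fn): cv2.imwrite('pics/'+fn, s['frame'][:,:,::-1])
def K(s):
    h=s['frame'].shape[0]; f=h/2/np.tan(np.radians(s['vertical_fov'])/2)
    return np.array([[f,0,s['cx']],[0,f,s['cy']],[0,0,1.]])
def w2c(s,obs=None):
    if 'extrinsics' in s: return np.array(s['extrinsics'])
    T=np.eye(4);T[:3,:3]=np.array(obs['orientation']);T[:3,3]=obs['tool_pos']
    return np.linalg.inv(T@np.array(s['mount']))
def proj(s,P,obs=None):
    E=w2c(s,obs)
    return cv2.projectPoints(np.array(P,float).reshape(-1,3),cv2.Rodrigues(E[:3,:3])[0],E[:3,3],K(s),np.array(s['dist_coeffs'],float))[0].reshape(-1,2)
def unproj(s,uv,z,obs=None):
    E=np.linalg.inv(w2c(s,obs))
    n=cv2.undistortPoints(np.array(uv,float).reshape(-1,1,2),K(s),np.array(s['dist_coeffs'],float)).reshape(-1,2)
    d=np.c_[n,np.ones(len(n))]@E[:3,:3].T; o=E[:3,3]
    return o+d*((z-o[2])/d[:,2])[:,None]
E
python3 - <<'E'
from h import *
np.set_printoptions(precision=4,suppress=True)
o=bot.get_obs();print(o)
for n in ['scene','top','wrist']:
    s=bot.snapshot(n);save(s,n+'0.png');print(n,s['vertical_fov'],s['cx'],s['cy'],s['dist_coeffs'],s.get('extrinsics',s.get('mount')))
E
```

```text
pics
{'time_s': 0.0, 'q': array([-1.1424,  0.3536,  1.6341,  0.    ,  1.1552, -0.0024]), 'qd': array([ 0.    ,  0.0014,  0.    , -0.0011,  0.0006, -0.0004]), 'effort': array([  0.0015, -59.3832, -33.4224,   0.0696,   0.0232,  -0.0001]), 'tool_pos': array([ 0.2608, -0.5674,  0.2139]), 'orientation': array([[ 0.4176, -0.9086, -0.0006],
       [-0.9086, -0.4176,  0.0013],
       [-0.0014, -0.    , -1.    ]]), 'force': array([ 0.5804,  0.1553, -0.4984]), 'torque': array([-0.0391,  0.034 ,  0.0367]), 'grip_width': 1.0001710664814254}
scene 45.54561349489651 323.7675466853972 203.90413985474632 [-0.0955  0.      0.      0.      0.    ] [[-0.3306  0.9438 -0.0031  0.1909]
 [ 0.7657  0.2663 -0.5855 -0.3649]
 [-0.5517 -0.196  -0.8107  1.6815]
 [ 0.      0.      0.      1.    ]]
top 50.13750873554655 323.97654245375634 201.42343080288103 [-0.0009  0.      0.      0.      0.    ] [[ 0.0018 -1.      0.0039 -0.0083]
 [-0.988  -0.0024 -0.1544  0.5532]
 [ 0.1544 -0.0036 -0.988   1.0009]
 [ 0.      0.      0.      1.    ]]
wrist 62.6236926129578 314.441519671544 197.9518860511547 [-0.0668  0.      0.      0.      0.    ] [[ 1.      0.001  -0.0006 -0.    ]
 [-0.0008  0.9607  0.2776 -0.0783]
 [ 0.0008 -0.2776  0.9607 -0.1705]
 [ 0.      0.      0.      1.    ]]
```

View pics/scene0.png

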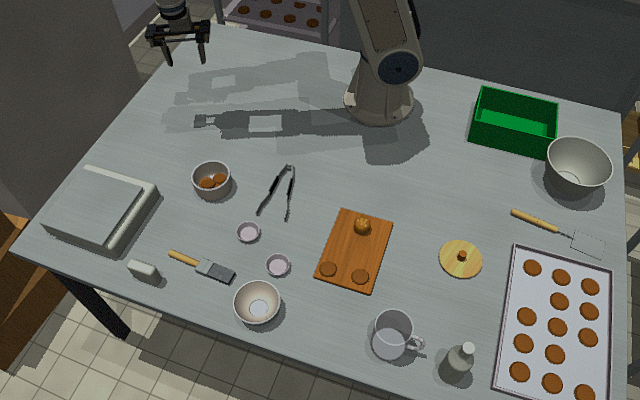

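View pics/top0.png

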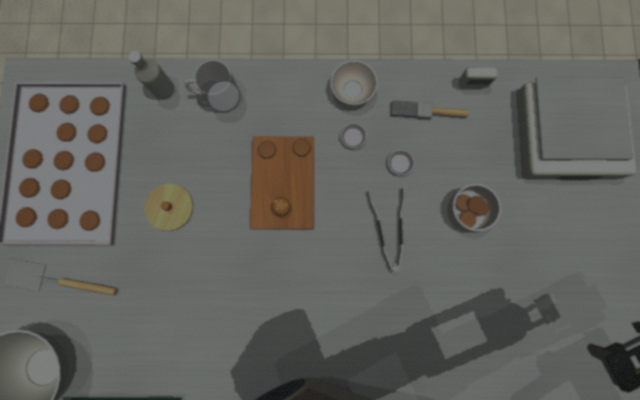

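View pics/wrist0.png

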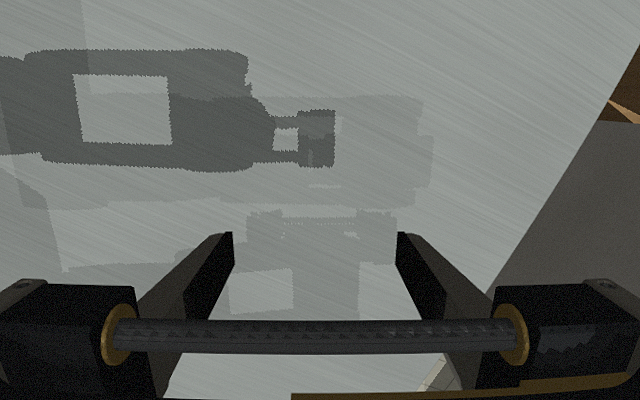

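The scene view shows the lid knob at about (462,256), the pot at (211,180), the tongs around (280,190) and the bun at (362,226). In the top view they are at (166,206), (476,207), (390,235) and (281,207). I'll zoom in to measure.

Run:
```python
from h import *
a=cv2.imread('pics/top0.png');b=cv2.imread('pics/scene0.png')
def crop(im,x,y,w,h,k,fn):
    cv2.imwrite('pics/'+fn,cv2.resize(im[y:y+h,x:x+w],None,fx=k,fy=k,interpolation=cv2.INTER_CUBIC))
crop(a,130,130,200,110,4,'t_lid.png')      # lid+board
crop(a,355,170,160,110,5,'t_tongs.png')
crop(b,180,150,130,85,6,'s_tongs.png')
crop(b,310,200,180,100,4,'s_lid.png')
```

```text
(no output)
```

View pics/t_lid.png

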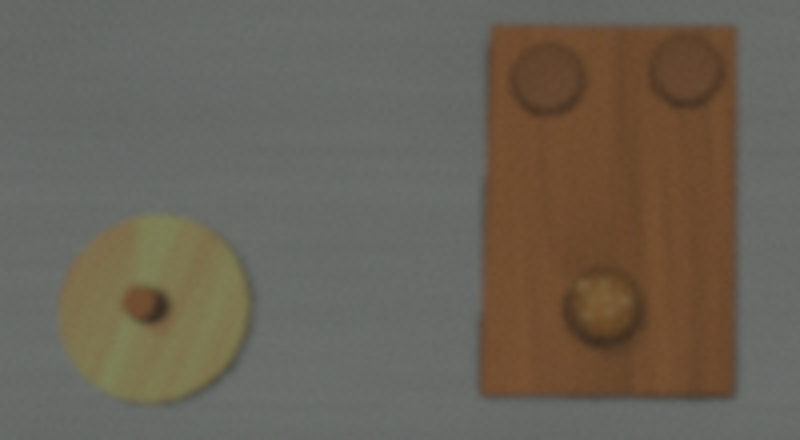

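View pics/t_tongs.png

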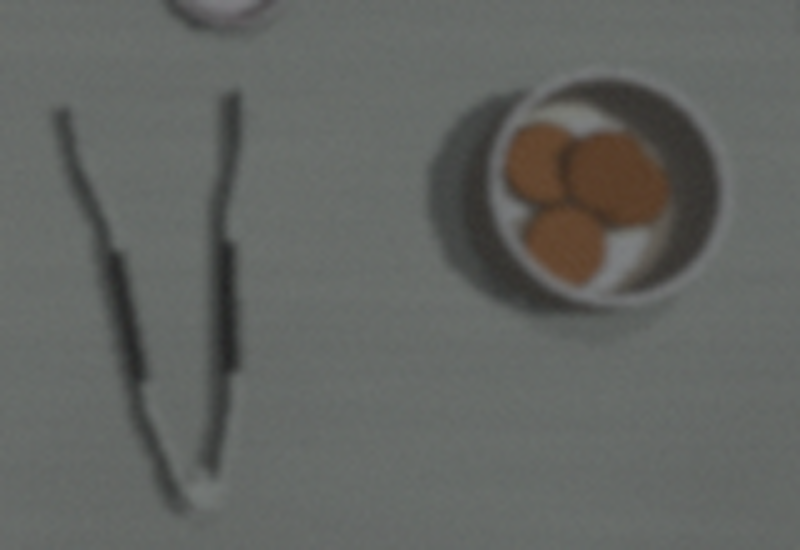

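View pics/s_tongs.png

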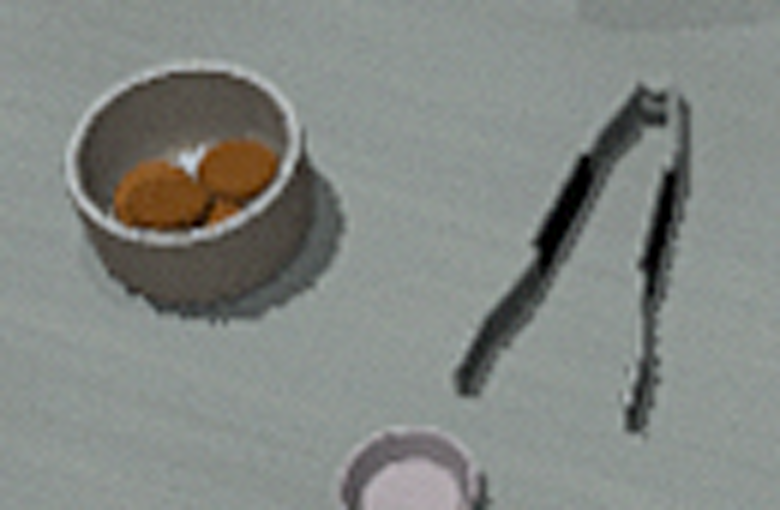

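View pics/s_lid.png

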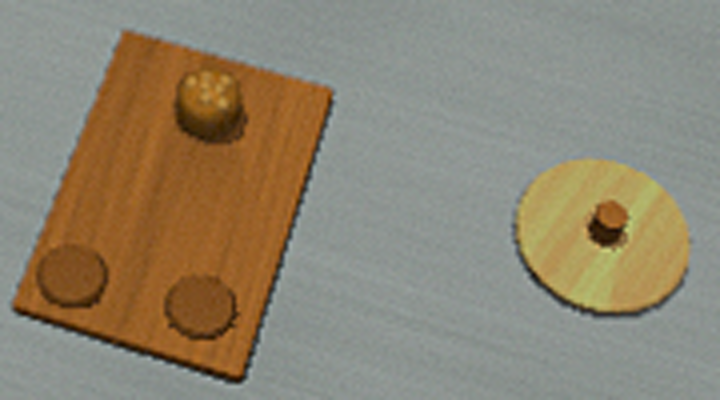

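Run:
```python
from h import *
np.set_printoptions(precision=4,suppress=True)
t=bot.snapshot('top');s=bot.snapshot('scene')
def c(p,x0,y0,k): p=np.array(p,float).reshape(-1,2); return (p+.5)/k-.5+[x0,y0]
lt=c([[154.5,309],[60,309],[250,309],[154.5,214],[154.5,403]],130,130,4); print('lid top',unproj(t,lt,.011)[:, :2])
print('knob top',unproj(t,c([[139,302]],130,130,4),.037))
print('pot',unproj(t,c([[609,187],[487,187],[731,187],[609,65],[609,308]],355,170,5),.06)[:,:2])
print('tongs tips,sleeveLf,Lr,Rf,Rr,hinge',unproj(t,c([[62,108],[231,95],[115,250],[138,382],[229,240],[231,373],[203,497]],355,170,5),.026)[:,:2])
print('bun',unproj(t,c([[603,302]],130,130,4),.045),'bisc',unproj(t,c([[549,78],[687,70]],130,130,4),.022))
print('scene: lid',unproj(s,c([[602.5,236]],310,200,4),.011),'pot',unproj(s,c([[184,152]],180,150,6),.06))
print('knobtop',unproj(s,c([[610,213]],310,200,4),.037),'bun',unproj(s,c([[210,92]],310,200,4),.048))
print('tongs',unproj(s,c([[465,372],[636,412],[585,158],[545,245],[668,175],[652,262],[660,95]],180,150,6),.026)[:,:2])
```

```text
lid top [[0.5434 0.3834]
 [0.5433 0.4426]
 [0.5436 0.3236]
 [0.6041 0.387 ]
 [0.4844 0.38  ]]
knob top [[0.544  0.3837 0.037 ]]
pot [[ 0.5379 -0.3729]
 [ 0.5378 -0.3142]
 [ 0.5381 -0.4315]
 [ 0.5976 -0.376 ]
 [ 0.4798 -0.3698]]
tongs tips,sleeveLf,Lr,Rf,Rr,hinge [[ 0.5819 -0.1143]
 [ 0.5887 -0.1988]
 [ 0.5108 -0.1395]
 [ 0.446  -0.1496]
 [ 0.5159 -0.1959]
 [ 0.4505 -0.1952]
 [ 0.3905 -0.1801]]
bun [[0.5435 0.0989 0.045 ]] bisc [[0.6905 0.138  0.022 ]
 [0.696  0.0505 0.022 ]]
scene: lid [[0.5468 0.3861 0.011 ]] pot [[ 0.5389 -0.371   0.06  ]]
knobtop [[0.5439 0.3847 0.037 ]] bun [[0.5457 0.1019 0.048 ]]
tongs [[ 0.5942 -0.1979]
 [ 0.5886 -0.1114]
 [ 0.4527 -0.1942]
 [ 0.5106 -0.1916]
 [ 0.4492 -0.1503]
 [ 0.503  -0.1374]
 [ 0.4013 -0.1738]]
```

```bash
cat >> h.py <<'E'
from scipy.spatial.transform import Rotation as Ro
np.set_printoptions(precision=4,suppress=True)
def Rdown(ang): # tool x heading angle in world xy, z down
    c,s=np.cos(ang),np.sin(ang); x=np.array([c,s,0]); z=np.array([0,0,-1.]); return np.c_[x,np.cross(z,x),z]
def rel(pos,ang,o=None):
    o=o or bot.get_obs(); R=np.array(o['orientation']); print('from',o['time_s'],o['tool_pos'])
    print('shift cm',R.T@(np.array(pos)-o['tool_pos'])*100,'turn',Ro.from_matrix(R.T@Rdown(ang)).as_rotvec())
E
python3 - <<'E'
from h import *
rel([.5437,.3845,.20],-np.pi/2)
E
```

```text
from 0.25 [ 0.2609 -0.5677  0.2142]
shift cm [-74.7069 -65.4604   1.4729] turn [0.0001 0.0007 0.4308]
```

```bash
python3 -m crank '9 -37.35 -32.73 0.7 0 0 0.215; 9 -37.35 -32.73 0.7 0 0 0.215; 9 -37.35 -32.73 0.7 0 0 0.215; 9 -37.35 -32.73 0.7 0 0 0.215; 9 -37.35 -32.73 0.7 0 0 0.215; 9 -37.35 -32.73 0.7 0 0 0.215; 9 -37.35 -32.73 0.7 0 0 0.215; 9 -37.35 -32.73 0.7 0 0 0.215; 9 -37.35 -32.73 0.7 0 0 0.215; 9 -37.35 -32.73 0.7 0 0 0.215'
python3 - <<'E'
from h import *
rel([.5437,.3845,.20],-np.pi/2)
E
```

```text
time_s: 1.25
tool_pos: [0.4026, -0.0898, 0.2078]
orientation: [[0.214, -0.977, 0.001], [-0.977, -0.214, -0.0], [0.0, -0.001, -1.0]]
force: [0.9, -0.3, -0.1]
grip_width: 0.98
from 1.25 [ 0.4026 -0.0898  0.2078]
shift cm [-43.3085 -23.9341   0.7909] turn [-0.0008 -0.0002  0.2158]
```

```bash
python3 -m crank '9 -43.3 -23.9 0.8 0 0 0.216; 9 -43.3 -23.9 0.8 0 0 0.216; 9 -43.3 -23.9 0.8 0 0 0.216; 9 -43.3 -23.9 0.8 0 0 0.216; 9 -43.3 -23.9 0.8 0 0 0.216; 9 -43.3 -23.9 0.8 0 0 0.216; 9 -43.3 -23.9 0.8 0 0 0.216; 9 -43.3 -23.9 0.8 0 0 0.216; 9 -43.3 -23.9 0.8 0 0 0.216; 9 -43.3 -23.9 0.8 0 0 0.216'; python3 -m crank '9 0 0 0 0 0 0; 9 0 0 0 0 0 0;9 0 0 0 0 0 0'
python3 - <<'E'
from h import *
rel([.5437,.3845,.20],-np.pi/2)
o=bot.get_obs();s=bot.snapshot('wrist');save(s,'w1.png')
print(proj(s,[[.5437,.3845,.037],[.5437,.3845,.011]],o))
import pickle;pickle.dump((o,s),open('w1.pkl','wb'))
E
```

```text
time_s: 2.25
tool_pos: [0.5422, 0.3807, 0.1995]
orientation: [[0.0, -1.0, 0.0], [-1.0, -0.0, -0.0], [0.0, -0.0, -1.0]]
force: [0.7, -0.1, 0.5]
grip_width: 0.98
time_s: 2.55
tool_pos: [0.5416, 0.3775, 0.1993]
orientation: [[-0.0, -1.0, -0.001], [-1.0, 0.0, -0.001], [0.001, 0.001, -1.0]]
force: [0.1, -1.0, -0.3]
grip_width: 0.979
from 2.55 [0.5416 0.3775 0.1993]
shift cm [-0.6991 -0.213  -0.0662] turn [ 0.0009 -0.0009 -0.0005]
[[307.7087 179.1873]
 [308.1633 173.9591]]
```

View pics/w1.png

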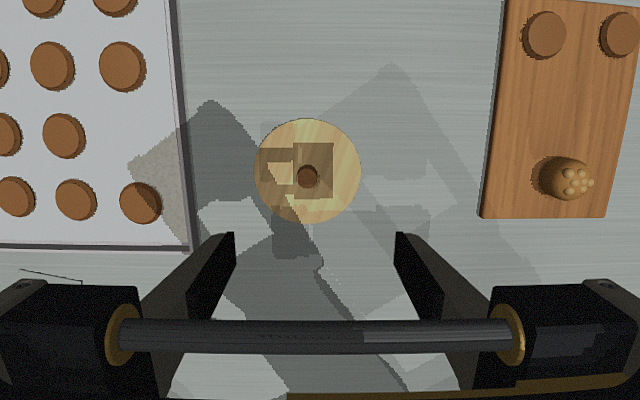

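Run:
```python
from h import *
import pickle
o,s=pickle.load(open('w1.pkl','rb'))
print(unproj(s,[[307,176]],.037,o),unproj(s,[[307,171],[254,171],[360,171],[307,118],[307,224]],.011,o))
g=cv2.cvtColor(cv2.cvtColor(s['frame'],cv2.COLOR_RGB2BGR),cv2.COLOR_BGR2HSV)
r=s['frame'].astype(int); m=((r[...,0]-r[...,2])>25).astype(np.uint8); m[:110]=0;m[240:]=0;m[:,:245]=0;m[:,370:]=0
n,l,st,c=cv2.connectedComponentsWithStats(m); i=1+np.argmax(st[1:,4]);print(st[i],c[i])
pts=cv2.findContours((l==i).astype(np.uint8),0,1)[0][0]; e=cv2.fitEllipse(cv2.convexHull(pts));print(e,unproj(s,[e[0]],.011,o))
cv2.imwrite('pics/w1c.png',cv2.resize(s['frame'][110:240,240:370,::-1],None,fx=4,fy=4))
```

```text
[[0.5471 0.3852 0.037 ]] [[0.5471 0.3858 0.011 ]
 [0.5471 0.4448 0.011 ]
 [0.5471 0.3269 0.011 ]
 [0.6046 0.3855 0.011 ]
 [0.4843 0.3862 0.011 ]]
[ 254  118  107  106 8882] [306.907  170.7937]
((306.87860107421875, 170.76588439941406), (105.406005859375, 107.34947967529297), 104.26536560058594) [[0.5473 0.3859 0.011 ]]
```

View pics/w1c.png

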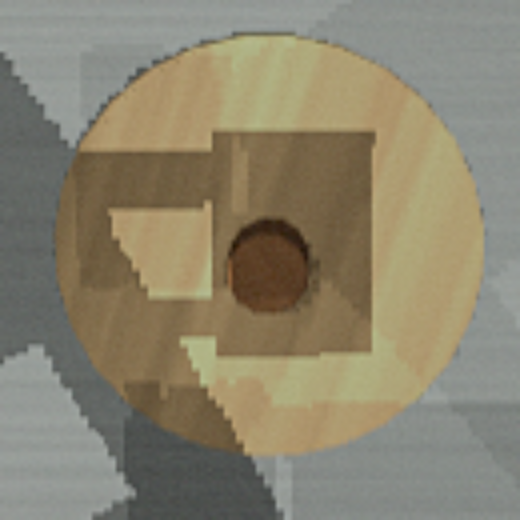

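```bash
python3 -m crank '9 -0.78 -0.44 4 0 0 0; 9 -0.78 -0.44 8 0 0 0; 9 -0.78 -0.44 12 0 0 0; 9 -0.78 -0.44 15 0 0 0; 7 -0.78 -0.44 17.5 0 0 0; 7 -0.78 -0.44 18.4 0 0 0; 7 -0.78 -0.44 18.4 0 0 0; 5 -0.78 -0.44 18.4 0 0 0; 5 -0.78 -0.44 18.4 0 0 0'; python3 -m crank '4 0 0 0 0 0 0; 3 0 0 0 0 0 0; 0 0 0 0 0 0 0; 0 0 0 0 0 0 0; 0 0 0 0 0 0 0; 0 0 0 0 0 0 0'
```

```text
time_s: 3.5
tool_pos: [0.5475, 0.3868, 0.0175]
orientation: [[-0.0, -1.0, 0.002], [-1.0, 0.0, 0.002], [-0.002, -0.002, -1.0]]
force: [0.1, -0.2, -0.4]
grip_width: 0.611
time_s: 4.1
tool_pos: [0.5465, 0.3864, 0.0158]
orientation: [[-0.0, -1.0, -0.0], [-1.0, 0.0, -0.0], [0.0, 0.0, -1.0]]
force: [-1.0, -0.8, 2.0]
grip_width: 0.231
```

```bash
python3 -m crank '0 0 0 -1 0 0 0; 0 0 0 -3 0 0 0; 0 0 0 -6 0 0 0; 0 0 0 -10 0 0 0; 0 0 0 -14 0 0 0; 0 0 0 -17 0 0 0; 0 0 0 -18.4 0 0 0; 0 0 0 -18.4 0 0 0'
python3 - <<'E'
from h import *
o=bot.get_obs();print(o['tool_pos'],o['force'],o['torque'],o['grip_width']);s=bot.snapshot('wrist');save(s,'w2.png')
E
```

```text
time_s: 4.9
tool_pos: [0.5473, 0.387, 0.2018]
orientation: [[-0.0, -1.0, 0.003], [-1.0, 0.0, 0.002], [-0.002, -0.003, -1.0]]
force: [0.4, 0.1, -1.9]
grip_width: 0.231
[0.5473 0.387  0.2018] [ 0.4168  0.0562 -1.877 ] [ 0.0496  0.007  -0.004 ] 0.2312681176106346
```

View pics/w2.png

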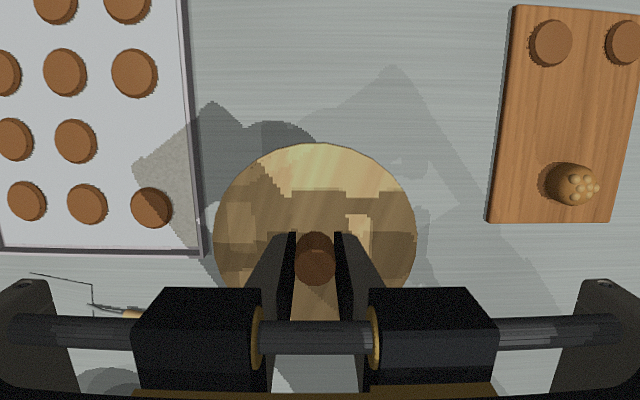

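```bash
python3 -m crank '0 2 0 0 0 0 0; 0 5 0 0 0 0 0; 0 9 0 0 0 0 0; 0 13 0 0 0 0 0; 0 17 0 0 0 0 0; 0 21 0 0 0 0 0; 0 25 0 0 0 0 0; 0 29 0 0 0 0 0; 0 33 0.3 0 0 0 0; 0 37 0.6 0 0 0 0';python3 -m crank '0 4 0 0 0 0 0; 0 8 0 0 0 0 0; 0 12 0 0 0 0 0; 0 15 0 0 0 0 0; 0 17 0 0 0 0 0; 0 18.7 0 0 0 0 0; 0 18.7 0 0 0 0 0; 0 18.7 0 0 0 0 0'
python3 - <<'E'
from h import *
import pickle
o=bot.get_obs();print(o['tool_pos'],o['force'],o['torque'],o['grip_width']);s=bot.snapshot('wrist');save(s,'w3.png')
pickle.dump((o,s),open('w3.pkl','wb'))
a=np.linspace(0,2*np.pi,72,endpoint=False); im=s['frame'][:,:,::-1].copy()
P=np.c_[.538+.058*np.cos(a),-.372+.058*np.sin(a),0*a+.06]
T=np.array(o['orientation']);L=np.c_[.06*np.cos(a),.06*np.sin(a),0*a+.0048]@T.T+o['tool_pos']
for p in proj(s,P,o): cv2.circle(im,(int(p[0]),int(p[1])),1,(0,0,255),-1)
for p in proj(s,L,o): cv2.circle(im,(int(p[0]),int(p[1])),1,(0,255,0),-1)
cv2.imwrite('pics/w3b.png',im)
E
```

```text
time_s: 5.95
tool_pos: [0.5382, 0.0139, 0.1975]
orientation: [[-0.0, -1.0, -0.004], [-1.0, 0.0, -0.0], [0.0, 0.004, -1.0]]
force: [-0.0, -0.4, -1.4]
grip_width: 0.233
time_s: 6.75
tool_pos: [0.5395, -0.1705, 0.1987]
orientation: [[-0.001, -1.0, -0.002], [-1.0, 0.001, 0.001], [-0.001, 0.002, -1.0]]
force: [-0.1, 0.6, -0.7]
grip_width: 0.232
[ 0.5395 -0.1705  0.1987] [-0.0901  0.6141 -0.7363] [ 0.0182 -0.0422 -0.0173] 0.232278271793943
```

View pics/w3b.png

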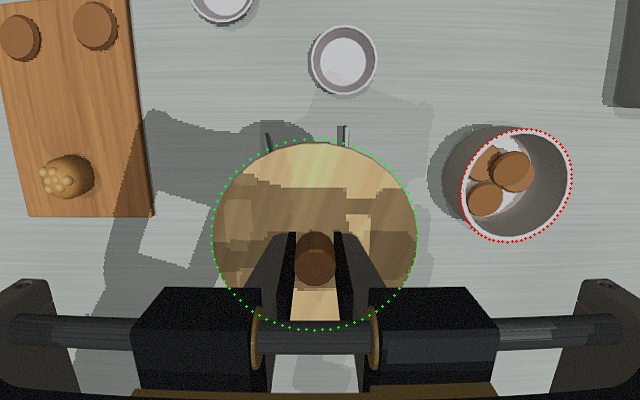

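Run:
```python
from h import *
import pickle
o,s=pickle.load(open('w3.pkl','rb'))
im=s['frame'][:,:,::-1]
a=np.linspace(0,2*np.pi,144,endpoint=False)
T=np.array(o['orientation'])
A=cv2.resize(im[130:240,205:425],None,fx=3.5,fy=3.5,interpolation=cv2.INTER_CUBIC)
L=np.c_[.0005+.06*np.cos(a),.002+.06*np.sin(a),0*a+.0048]@T.T+o['tool_pos']
for p in proj(s,L,o):
    q=(p-[205,130]+.5)*3.5-.5; cv2.circle(A,(int(q[0]),int(q[1])),1,(0,255,0),-1)
B=cv2.resize(im[115:250,440:590],None,fx=4,fy=4,interpolation=cv2.INTER_CUBIC)
for r in(.058,.053):
  for p in proj(s,np.c_[.538+r*np.cos(a),-.372+r*np.sin(a),0*a+.06],o):
    q=(p-[440,115]+.5)*4-.5; cv2.circle(B,(int(q[0]),int(q[1])),1,(0,0,255),-1)
cv2.imwrite('pics/w3l.png',A);cv2.imwrite('pics/w3p.png',B)
```

```text
(no output)
```

View pics/w3l.png

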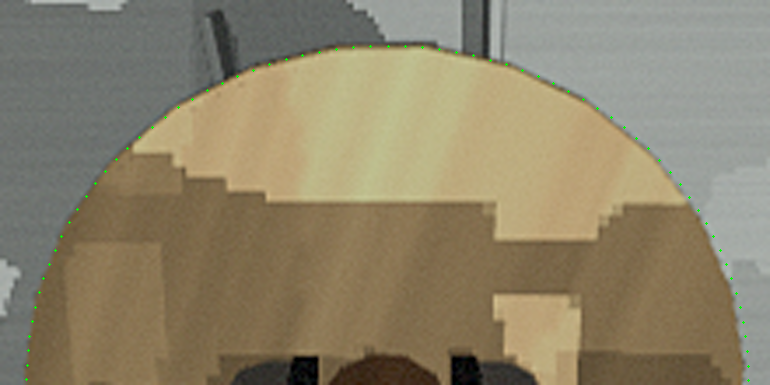

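View pics/w3p.png

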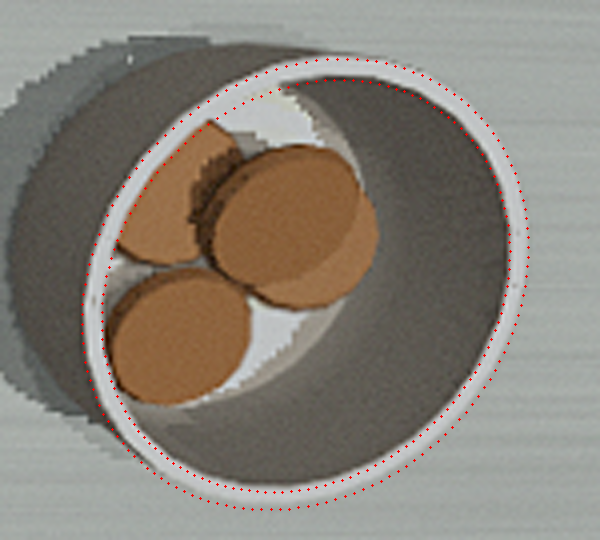

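```bash
python3 -m crank '0 2 -0.1 0 0 0 0; 0 5 -0.1 0 0 0 0; 0 9 -0.1 0 0 0 0; 0 13 -0.1 0 0 0 0; 0 16.5 -0.1 0 0 0 0; 0 19 -0.1 2 0 0 0; 0 20 -0.1 5 0 0 0; 0 20 -0.1 8 0 0 0; 0 20 -0.1 9.5 0 0 0; 0 20 -0.1 9.5 0 0 0'; python3 -m crank '0 0 0 0 0 0 0;0 0 0 0 0 0 0';python3 - <<'E'
from h import *
o=bot.get_obs();rel([.5408,-.371,.0708],-np.pi/2,o);print(o['force'],o['torque'],o['grip_width']);s=bot.snapshot('wrist');save(s,'w4.png')
a=np.linspace(0,2*np.pi,72,endpoint=False); im=s['frame'][:,:,::-1].copy()
T=np.array(o['orientation']);L=np.c_[.0005+.06*np.cos(a),.002+.06*np.sin(a),0*a+.0048]@T.T+o['tool_pos']
for p in proj(s,L,o): cv2.circle(im,(int(p[0]),int(p[1])),1,(0,255,0),-1)
cv2.imwrite('pics/w4b.png',im)
s=bot.snapshot('scene');cv2.imwrite('pics/s4.png',cv2.resize(s['frame'][60:260,120:320,::-1],None,fx=3,fy=3))
E
```

```text
time_s: 7.8
tool_pos: [0.5402, -0.3687, 0.1023]
orientation: [[0.001, -1.0, -0.004], [-1.0, -0.001, 0.003], [-0.003, 0.004, -1.0]]
force: [-0.2, -0.2, -1.6]
grip_width: 0.229
time_s: 8.0
tool_pos: [0.5425, -0.3708, 0.1064]
orientation: [[0.001, -1.0, 0.002], [-1.0, -0.001, -0.001], [0.001, -0.002, -1.0]]
force: [0.3, -0.7, -1.3]
grip_width: 0.23
from 8.0 [ 0.5425 -0.3708  0.1064]
shift cm [0.019  0.1795 3.563 ] turn [-0.0021 -0.0014  0.0006]
[ 0.2774 -0.7274 -1.2551] [ 0.0328  0.0195 -0.0048] 0.2302609442086543
```

View pics/w4b.png

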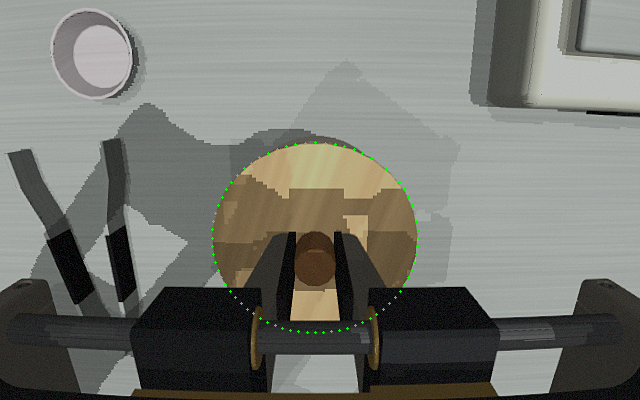

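View pics/s4.png

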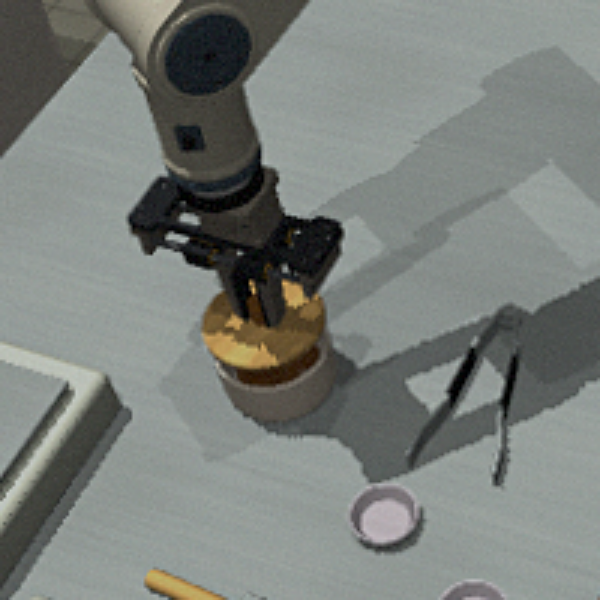

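```bash
python3 -m crank '0 0 0.1 1 0 0 0;0 0 0.1 1.8 0 0 0; 0 0 0.1 2.4 0 0 0; 0 0 0.1 2.7 0 0 0; 0 0 0.1 2.9 0 0 0';python3 -m crank '0 0 0 0.2 0 0 0;0 0 0 0.4 0 0 0'; python3 -m crank '0 0 0 0.1 0 0 0;0 0 0 0.2 0 0 0'
```

```text
time_s: 8.6
tool_pos: [0.5401, -0.3705, 0.075]
orientation: [[-0.0, -1.0, -0.001], [-1.0, 0.0, 0.0], [-0.0, 0.001, -1.0]]
force: [0.3, -1.2, -1.9]
grip_width: 0.231
time_s: 8.8
tool_pos: [0.5405, -0.3708, 0.0716]
orientation: [[-0.0, -1.0, 0.0], [-1.0, 0.0, -0.0], [0.0, -0.0, -1.0]]
force: [-0.5, -0.3, -1.0]
grip_width: 0.229
time_s: 9.0
tool_pos: [0.5404, -0.3707, 0.0707]
orientation: [[-0.0, -1.0, 0.0], [-1.0, 0.0, -0.0], [0.0, -0.0, -1.0]]
force: [-4.5, 3.9, 15.6]
grip_width: 0.23
```

```bash
python3 -m crank '0 0 0 -0.1 0 0 0;3 0 0 -0.1 0 0 0;5 0 0 -0.1 0 0 0;6 0 0 -0.1 0 0 0;6 0 0 -1 0 0 0;6 0 0 -4 0 0 0;6 0 0 -8 0 0 0;6 0 0 -12 0 0 0;6 0 0 -12 0 0 0'
python3 - <<'E'
from h import *
o=bot.get_obs();print(o['tool_pos'],o['force'],o['grip_width']);s=bot.snapshot('wrist');save(s,'w5.png')
print(proj(s,[[.5388,-.3715,.066],[.5388,-.3715,.092]],o))
t=bot.snapshot('scene');cv2.imwrite('pics/s5.png',cv2.resize(t['frame'][100:240,160:320,::-1],None,fx=4,fy=4,interpolation=cv2.INTER_CUBIC))
E
```

```text
time_s: 9.9
tool_pos: [0.5432, -0.3727, 0.1965]
orientation: [[-0.0, -1.0, 0.008], [-1.0, 0.0, -0.006], [0.006, -0.008, -1.0]]
force: [0.6, 0.3, 0.5]
grip_width: 0.655
[ 0.5432 -0.3727  0.1965] [0.6376 0.3294 0.4886] 0.6545424537455605
[[312.5686 194.6731]
 [312.554  202.4186]]
```

View pics/w5.png

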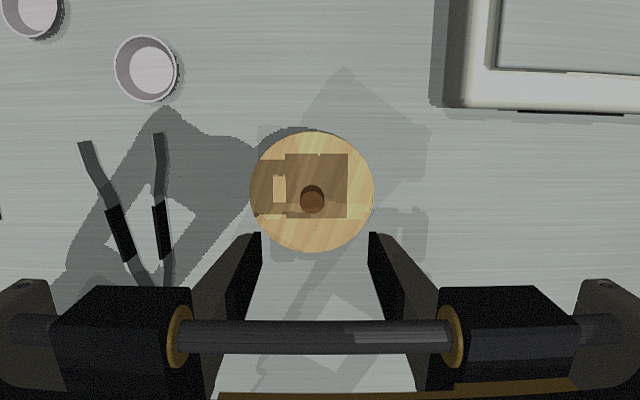

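View pics/s5.png

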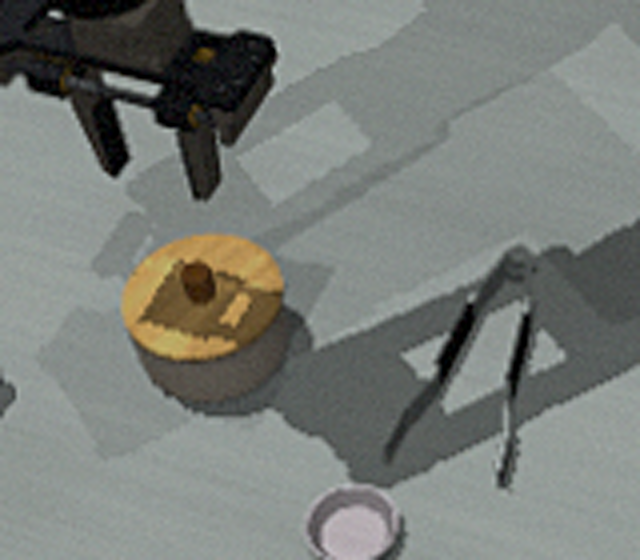

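Lid is released and sits flat in both views: disc centre is at (312,192) in the wrist image against a predicted (313,195). Now I'll hover over the tongs.

```bash
python3 - <<'E'
from h import *
rel([.485,-.17,.20],-np.pi/2+.11)
E
python3 -m crank '9 -4 1 0 0 0 -0.02; 9 -8 2.5 0 0 0 -0.05; 9 -12 4 0 0 0 -0.08; 9 -16 5 0 0 0 -0.11; 9 -19 5.6 0 0 0 -0.11; 9 -20.3 5.7 0 0 0 -0.11; 9 -20.3 5.7 0 0 0 -0.11; 9 -20.3 5.7 0 0 0 -0.11; 9 -20.3 5.7 0 0 0 -0.11'
python3 - <<'E'
from h import *
import pickle
o=bot.get_obs();print(o['tool_pos'],o['orientation']);s=bot.snapshot('wrist');save(s,'w6.png')
pickle.dump((o,s),open('w6.pkl','wb'))
E
```

```text
from 10.0 [ 0.5408 -0.371   0.1912]
shift cm [-20.0955   5.5846  -0.9258] turn [-0.002  -0.0016 -0.1102]
time_s: 10.9
tool_pos: [0.4837, -0.1688, 0.1894]
orientation: [[0.109, -0.994, -0.0], [-0.994, -0.109, -0.0], [0.0, 0.0, -1.0]]
force: [0.5, -0.4, 0.5]
grip_width: 0.981
[ 0.4837 -0.1688  0.1894] [[ 0.1088 -0.9941 -0.0002]
 [-0.9941 -0.1088 -0.0003]
 [ 0.0002  0.0002 -1.    ]]
```

View pics/w6.png

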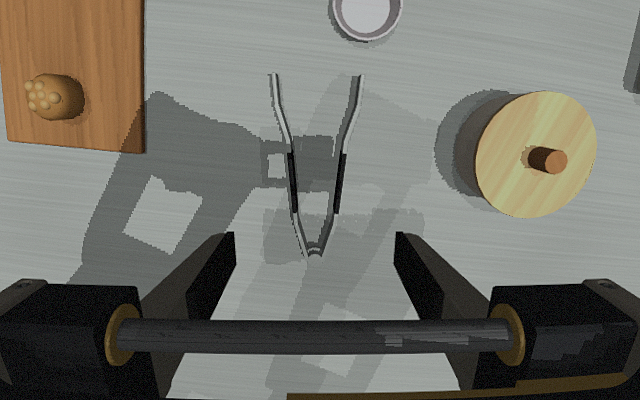

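Run:
```python
from h import *
import pickle
o,s=pickle.load(open('w6.pkl','rb'))
cv2.imwrite('pics/w6c.png',cv2.resize(s['frame'][65:265,255:380,::-1],None,fx=3,fy=3,interpolation=cv2.INTER_CUBIC))
cv2.imwrite('pics/w6bun.png',cv2.resize(s['frame'][0:160,0:160,::-1],None,fx=4,fy=4,interpolation=cv2.INTER_CUBIC))
```

```text
(no output)
```

View pics/w6c.png

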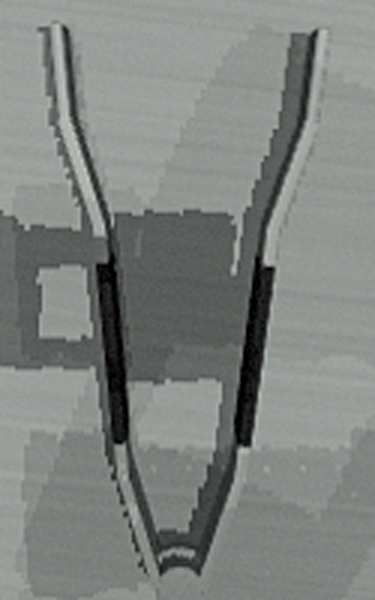

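View pics/w6bun.png

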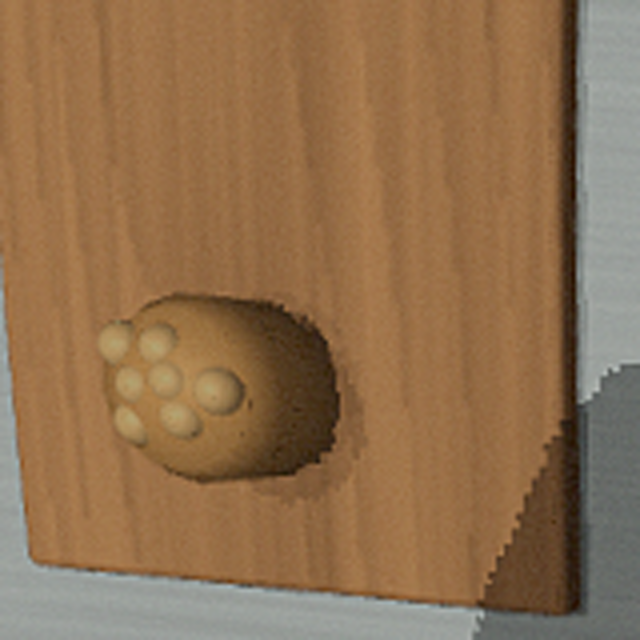

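Run:
```python
from h import *
import pickle
o,s=pickle.load(open('w6.pkl','rb'))
p=np.array([[50,28],[325,33],[98,266],[117,443],[274,268],[248,443],[180,572]],float)
P=unproj(s,(p+.5)/3-.5+[255,65],.026,o); R=np.array(o['orientation'])
print(P[:,:2]); print(((P-o['tool_pos'])@R)*1000)
b=np.array([[170,388]],float)
print(unproj(s,(b+.5)/4-.5,.049,o))
# board corners near
print(unproj(s,(np.array([[30,560],[580,612]])+.5)/4-.5,.012,o))
```

```text
[[ 0.5845 -0.1158]
 [ 0.5926 -0.2037]
 [ 0.5096 -0.138 ]
 [ 0.4472 -0.1503]
 [ 0.5154 -0.1975]
 [ 0.4523 -0.1967]
 [ 0.3993 -0.1782]]
[[ -41.7577 -105.9199  163.3385]
 [  46.5375 -104.4873  163.3603]
 [ -27.8201  -29.0479  163.3559]
 [ -22.403    34.3062  163.3688]
 [  31.9698  -28.4248  163.3706]
 [  24.367    34.2625  163.3802]
 [   0.1399   84.8972  163.3835]]
[[0.5438 0.0998 0.049 ]]
[[0.4914 0.1794 0.012 ]
 [0.492  0.0168 0.012 ]]
```

```bash
python3 -m crank '9 0.13 0.1 3 0 0 0.012; 9 0.13 0.1 7 0 0 0.012; 9 0.13 0.1 11 0 0 0.012; 9 0.13 0.1 14 0 0 0.012; 9 0.13 0.1 16.5 0 0 0.012; 9 0.13 0.1 17.8 0 0 0.012; 8 0.13 0.1 18.4 0 0 0.012; 7 0.13 0.1 18.4 0 0 0.012; 6.5 0.13 0.1 18.4 0 0 0.012;6.5 0.13 0.1 18.4 0 0 0.012'
python3 - <<'E'
from h import *
o=bot.get_obs();print(o['tool_pos'],o['force'],o['grip_width']);s=bot.snapshot('wrist');save(s,'w7.png')
E
```

```text
time_s: 11.95
tool_pos: [0.4834, -0.1694, 0.0068]
orientation: [[0.098, -0.995, 0.002], [-0.995, -0.098, -0.001], [0.001, -0.002, -1.0]]
force: [-0.4, -0.5, -0.9]
grip_width: 0.709
[ 0.4834 -0.1694  0.0068] [-0.4245 -0.5188 -0.9358] 0.7094512080542653
```

View pics/w7.png

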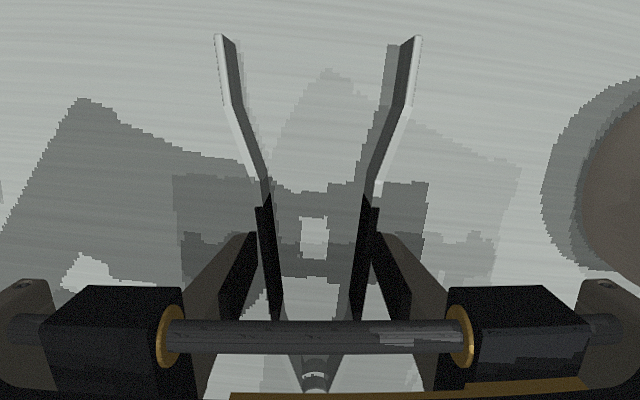

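```bash
python3 -m crank '6 0 0 0.1 0 0 0; 5.5 0 0 0.1 0 0 0; 5.2 0 0 0.1 0 0 0; 5.0 0 0 0.1 0 0 0; 4.8 0 0 0.1 0 0 0; 4.8 0 0 0.1 0 0 0; 4.8 0 0 0.1 0 0 0'; python3 -m crank '4.8 0 0 -0.3 0 0 0; 4.8 0 0 -1 0 0 0; 4.8 0 0 -2 0 0 0; 4.8 0 0 -3 0 0 0; 4.8 0 0 -3 0 0 0'
python3 - <<'E'
from h import *
o=bot.get_obs();print(o['tool_pos'],o['force'],o['grip_width']);s=bot.snapshot('wrist');save(s,'w8.png')
t=bot.snapshot('scene');cv2.imwrite('pics/s8.png',cv2.resize(t['frame'][100:260,200:400,::-1],None,fx=4,fy=3.75,interpolation=cv2.INTER_CUBIC))
E
```

```text
time_s: 12.7
tool_pos: [0.4832, -0.1693, 0.0051]
orientation: [[0.098, -0.995, 0.001], [-0.995, -0.098, -0.0], [0.001, -0.001, -1.0]]
force: [1.7, -1.1, 5.2]
grip_width: 0.521
time_s: 13.2
tool_pos: [0.4835, -0.1694, 0.0363]
orientation: [[0.098, -0.995, 0.002], [-0.995, -0.098, -0.001], [0.001, -0.002, -1.0]]
force: [-0.2, -0.2, -1.1]
grip_width: 0.522
[ 0.4835 -0.1694  0.0363] [-0.2399 -0.2046 -1.1417] 0.521896515514054
```

View pics/w8.png

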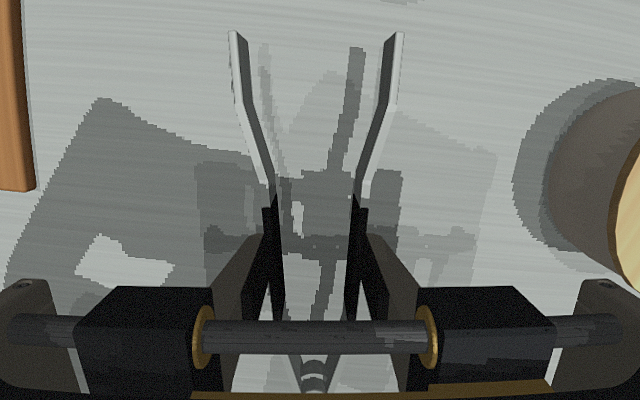

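View pics/s8.png

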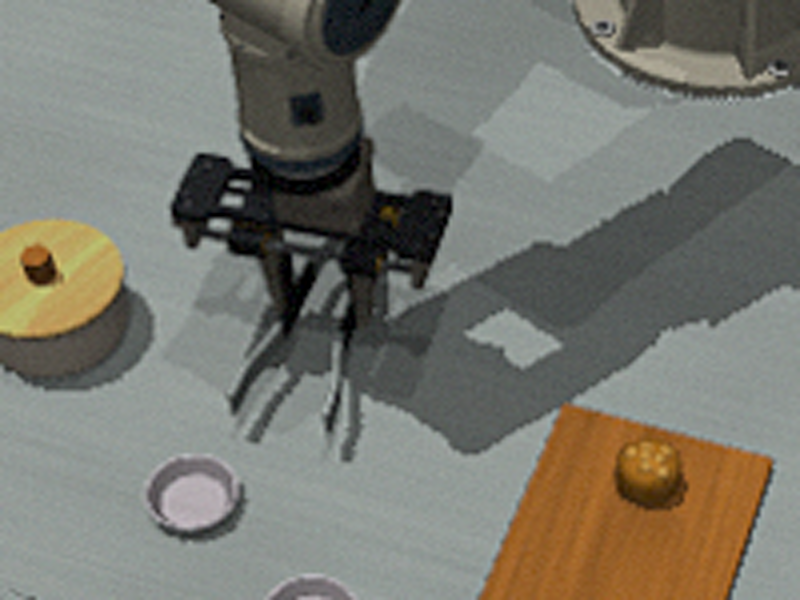

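```bash
python3 - <<'E'
from h import *
o=bot.get_obs();rel([.4543,.100,.12],-np.pi/2,o)
E
python3 -m crank '4.8 0 0 -2 0 0 0; 4.8 0 0 -5 0 0 0.02; 4.8 -3 0 -8 0 0 0.04;4.8 -6 0 -8.4 0 0 0.06; 4.8 -10 0 -8.4 0 0 0.08; 4.8 -14 0 -8.4 0 0 0.098; 4.8 -18 0 -8.4 0 0 0.098; 4.8 -22 0 -8.4 0 0 0.098; 4.8 -25 0 -8.4 0 0 0.098; 4.8 -27 0 -8.4 0 0 0.098'; python3 -m crank '4.8 0 0 0 0 0 0; 4.8 0 0 0 0 0 0'
python3 - <<'E'
from h import *
o=bot.get_obs();rel([.4543,.100,.12],-np.pi/2,o)
E
```

```text
from 13.3 [ 0.4828 -0.1691  0.0352]
shift cm [-27.0588   0.1987  -8.4953] turn [-0.001  -0.0004  0.0978]
time_s: 14.3
tool_pos: [0.4554, 0.1016, 0.1184]
orientation: [[0.001, -1.0, -0.001], [-1.0, -0.001, 0.0], [-0.0, 0.001, -1.0]]
force: [-0.2, -1.2, -2.3]
grip_width: 0.523
time_s: 14.5
tool_pos: [0.4559, 0.0996, 0.1184]
orientation: [[0.001, -1.0, -0.001], [-1.0, -0.001, -0.0], [0.0, 0.001, -1.0]]
force: [0.4, -0.5, -1.4]
grip_width: 0.52
from 14.5 [0.4559 0.0996 0.1184]
shift cm [-0.0373  0.1554 -0.163 ] turn [ 0.0006 -0.0004  0.0012]
```

Run:
```python
from h import *
import pickle
o=bot.get_obs();s=bot.snapshot('wrist');pickle.dump((o,s),open('w9.pkl','wb'))
im=s['frame'][:,:,::-1].copy();a=np.linspace(0,2*np.pi,72,endpoint=False)
for z in(.018,.038):
  for p in proj(s,np.c_[.5443+.023*np.cos(a),.1+.023*np.sin(a),0*a+z],o): cv2.circle(im,(int(p[0]),int(p[1])),1,(0,0,255),-1)
R=np.array(o['orientation'])
J=np.array([[x,-.09+dy,z] for x in(-.0325,.0325) for dy in(-.016,.016) for z in(-.021,.005)])@R.T+o['tool_pos']
for p in proj(s,J,o): cv2.circle(im,(int(p[0]),int(p[1])),2,(0,255,0),-1)
cv2.imwrite('pics/w9.png',im)
t=bot.snapshot('scene');cv2.imwrite('pics/s9.png',cv2.resize(t['frame'][100:260,250:450,::-1],None,fx=4,fy=3.75,interpolation=cv2.INTER_CUBIC))
t=bot.snapshot('top');cv2.imwrite('pics/t9.png',cv2.resize(t['frame'][110:290,180:400,::-1],None,fx=3.6,fy=3.3,interpolation=cv2.INTER_CUBIC))
```

```text
(no output)
```

View pics/w9.png

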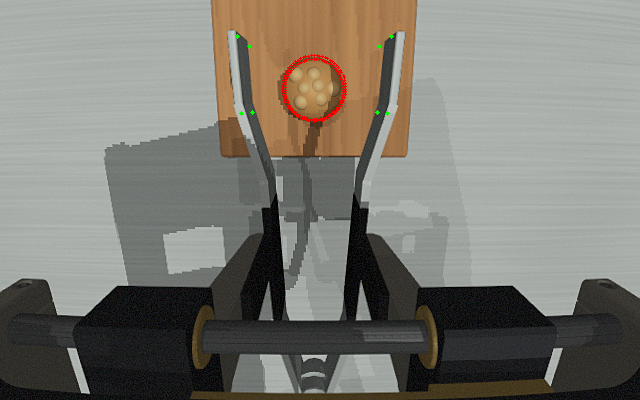

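View pics/s9.png

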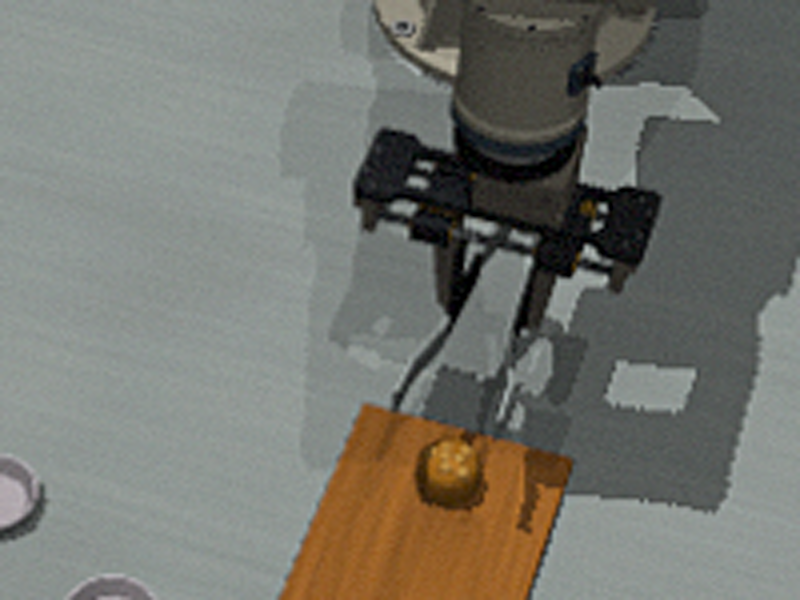

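```bash
python3 -m crank '4.8 -0.19 0.3 1 0 0 0; 4.8 -0.19 0.3 3 0 0 0; 4.8 -0.19 0.3 4.5 0 0 0; 4.8 -0.19 0.3 4.5 0 0 0'
python3 - <<'E'
from h import *
o=bot.get_obs();print(o['tool_pos'],o['force'])
s=bot.snapshot('wrist');save(s,'w10.png')
t=bot.snapshot('top');cv2.imwrite('pics/t10.png',cv2.resize(t['frame'][110:290,180:400,::-1],None,fx=3.6,fy=3.3,interpolation=cv2.INTER_CUBIC))
E
```

```text
time_s: 15.05
tool_pos: [0.4513, 0.1007, 0.0716]
orientation: [[-0.001, -1.0, -0.004], [-1.0, 0.001, -0.001], [0.001, 0.004, -1.0]]
force: [0.6, 0.8, -1.5]
grip_width: 0.522
[0.4513 0.1007 0.0716] [ 0.6285  0.8438 -1.5317]
```

View pics/w10.png

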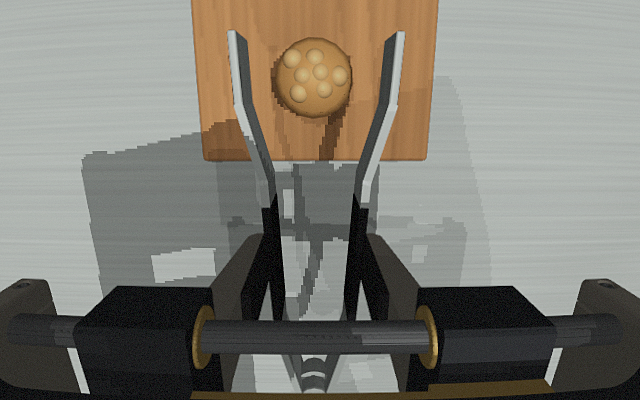

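View pics/t10.png

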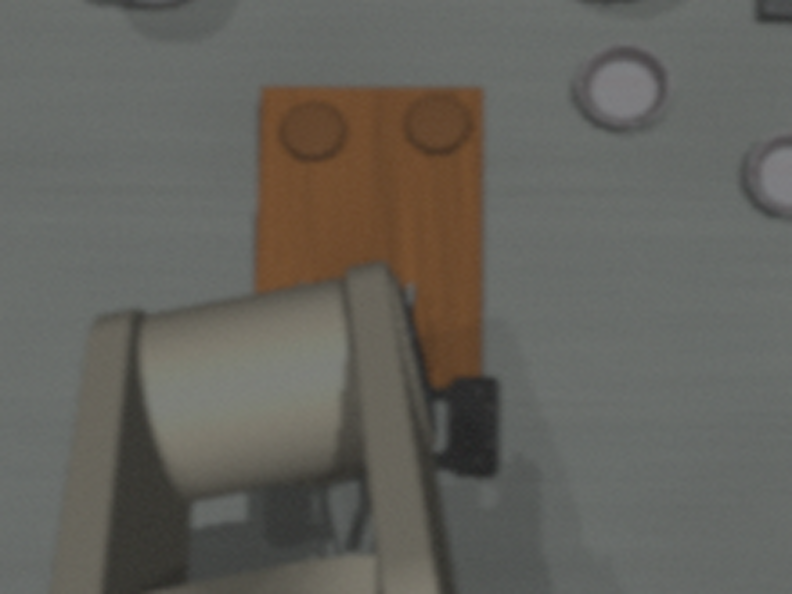

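```bash
python3 -m crank '4.8 -0.15 0 1 0 0 0; 4.8 -0.15 0 2.5 0 0 0; 4.8 -0.15 0 3.6 0 0 0; 4.8 -0.15 0 4.3 0 0 0; 4.8 -0.15 0 4.6 0 0 0; 4.8 -0.15 0 4.6 0 0 0'
python3 - <<'E'
from h import *
o=bot.get_obs();print(o['tool_pos'],o['force'])
s=bot.snapshot('wrist');save(s,'w11.png')
t=bot.snapshot('scene');cv2.imwrite('pics/s11.png',cv2.resize(t['frame'][140:260,280:430,::-1],None,fx=5,fy=5,interpolation=cv2.INTER_CUBIC))
E
```

```text
time_s: 15.75
tool_pos: [0.453, 0.1031, 0.0274]
orientation: [[-0.0, -1.0, -0.001], [-1.0, 0.0, -0.0], [0.0, 0.001, -1.0]]
force: [0.5, 0.2, -1.6]
grip_width: 0.523
[0.453  0.1031 0.0274] [ 0.5038  0.1997 -1.6362]
```

View pics/w11.png

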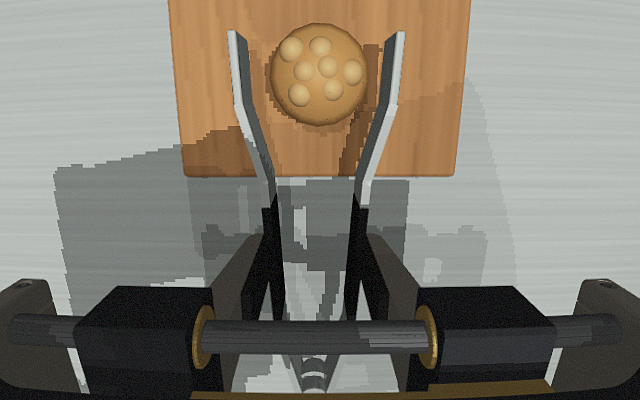

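View pics/s11.png

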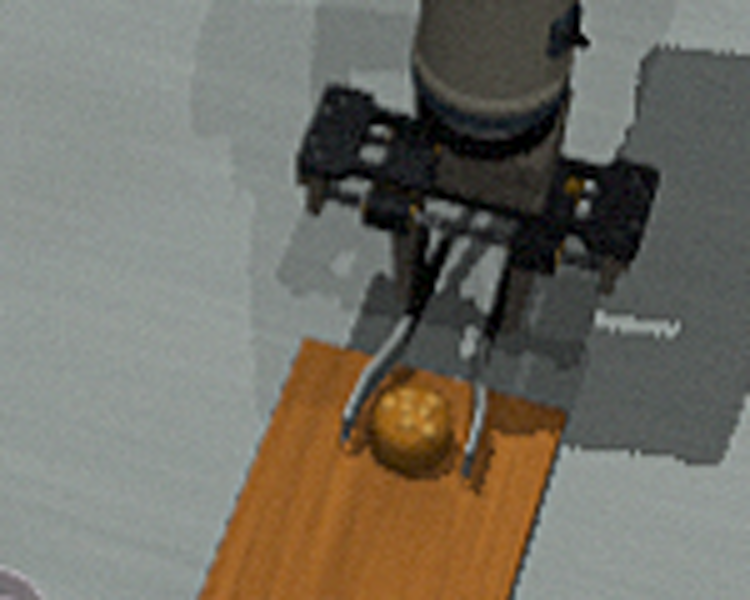

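```bash
python3 -m crank '4.8 0 0.2 0 0 0 0; 4.5 0 0.2 0 0 0 0; 4.2 0 0.2 0 0 0 0; 4.0 0 0.2 0 0 0 0; 3.8 0 0.2 0 0 0 0; 3.5 0 0.2 0 0 0 0; 3 0 0.2 0 0 0 0; 2 0 0.2 0 0 0 0; 2 0 0.2 0 0 0 0; 2 0 0.2 0 0 0 0'
python3 - <<'E'
from h import *
o=bot.get_obs();print(o['tool_pos'],o['force'],o['grip_width'])
s=bot.snapshot('wrist');save(s,'w12.png')
E
```

```text
time_s: 16.85
tool_pos: [0.4512, 0.1031, 0.0277]
orientation: [[-0.0, -1.0, 0.0], [-1.0, 0.0, 0.0], [-0.0, -0.0, -1.0]]
force: [-0.5, 0.2, -0.4]
grip_width: 0.403
[0.4512 0.1031 0.0277] [-0.4687  0.1787 -0.42  ] 0.40260970865911444
```

View pics/w12.png

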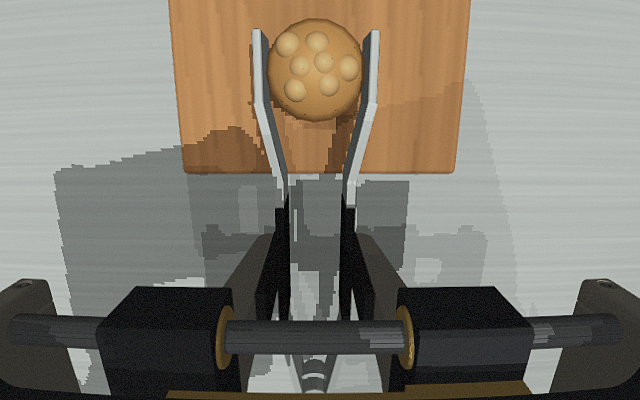

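```bash
python3 -m crank '2 0 0 -0.3 0 0 0; 2 0 0 -1 0 0 0; 2 0 0 -2 0 0 0; 2 0 0 -3.5 0 0 0; 2 0 0 -5 0 0 0; 2 0 0 -5 0 0 0'
python3 - <<'E'
from h import *
o=bot.get_obs();print(o['tool_pos'],o['force'],o['torque'],o['grip_width'])
s=bot.snapshot('wrist');save(s,'w13.png')
t=bot.snapshot('scene');cv2.imwrite('pics/s13.png',cv2.resize(t['frame'][140:260,280:430,::-1],None,fx=5,fy=5,interpolation=cv2.INTER_CUBIC))
E
```

```text
time_s: 17.5
tool_pos: [0.4526, 0.1035, 0.0799]
orientation: [[-0.0, -1.0, 0.004], [-1.0, 0.0, 0.001], [-0.001, -0.004, -1.0]]
force: [0.2, -0.3, -2.4]
grip_width: 0.405
[0.4526 0.1035 0.0799] [ 0.2343 -0.3318 -2.4344] [ 0.0359 -0.0008 -0.0378] 0.40502400992907256
```

View pics/w13.png

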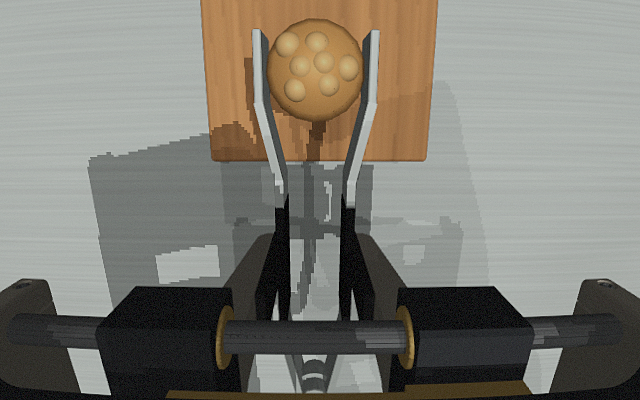

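View pics/s13.png

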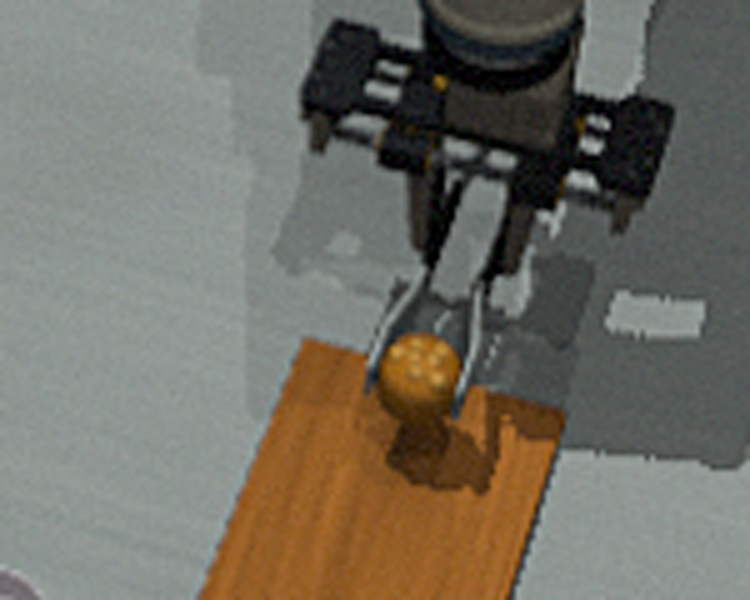

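The bun is held in the tongs and hasn't moved between the jaws (centre at 315,70 in the wrist view). I'll keep lifting.

```bash
python3 -m crank '2 0 0 -1 0 0 0; 2 0 0 -3 0 0 0; 2 0 0 -5 0 0 0; 2 0 0 -7.5 0 0 0; 2 0 0 -10 0 0 0; 2 0 0 -12 0 0 0; 2 0 0 -13 0 0 0; 2 0 0 -13.3 0 0 0; 2 0 0 -13.3 0 0 0; 2 0 0 -13.3 0 0 0'; python3 -m crank '2 0 0 0 0 0 0; 2 0 0 0 0 0 0; 2 0 0 0 0 0 0; 2 0 0 0 0 0 0;2 0 0 0 0 0 0'
python3 - <<'E'
from h import *
o=bot.get_obs();print(o['tool_pos'],o['force'],o['torque'],o['grip_width'],o['qd'])
s=bot.snapshot('wrist');save(s,'w14.png')
t=bot.snapshot('scene');save(t,'s14.png')
t2=bot.snapshot('top');save(t2,'t14.png')
cv2.imwrite('pics/s14b.png',cv2.resize(t['frame'][150:230,170:250,::-1],None,fx=6,fy=6,interpolation=cv2.INTER_CUBIC))
cv2.imwrite('pics/t14b.png',cv2.resize(t2['frame'][160:250,430:520,::-1],None,fx=6,fy=6,interpolation=cv2.INTER_CUBIC))
print(proj(t,[[.5388,-.3715,.066],[.5388,-.3715,.092]]),proj(t2,[[.5388,-.3715,.066],[.5388,-.3715,.092]]))
E
```

```text
time_s: 18.6
tool_pos: [0.4504, 0.1029, 0.2096]
orientation: [[-0.0, -1.0, -0.002], [-1.0, 0.0, -0.0], [0.0, 0.002, -1.0]]
force: [0.1, -0.2, -1.5]
grip_width: 0.404
time_s: 19.1
tool_pos: [0.4511, 0.1031, 0.2106]
orientation: [[-0.0, -1.0, -0.0], [-1.0, 0.0, -0.0], [0.0, 0.0, -1.0]]
force: [-0.5, -0.2, -2.0]
grip_width: 0.405
[0.4511 0.1031 0.2106] [-0.4525 -0.2057 -1.9901] [ 0.0332 -0.0217  0.0171] 0.4049974994585836 [-0.0008 -0.0026 -0.0009 -0.0005  0.0014  0.0005]
[[209.7142 173.5652]
 [207.9864 167.9001]] [[476.7032 206.2782]
 [480.6913 204.6782]]
```

View pics/w14.png

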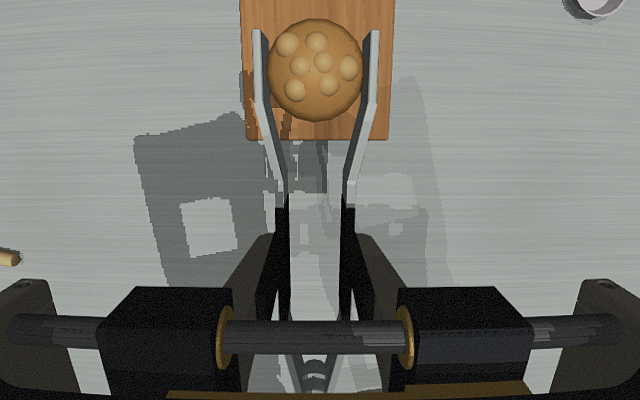

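View pics/s14.png

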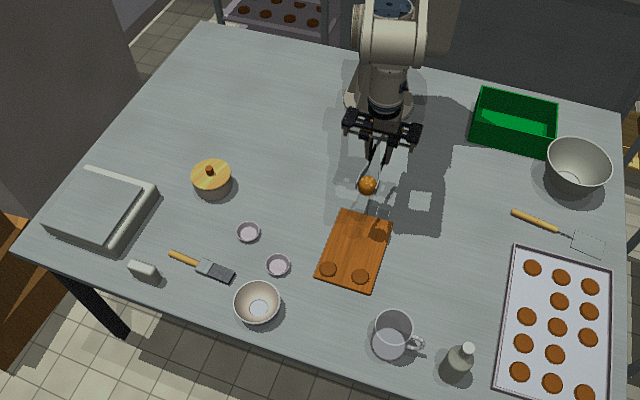

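View pics/s14b.png

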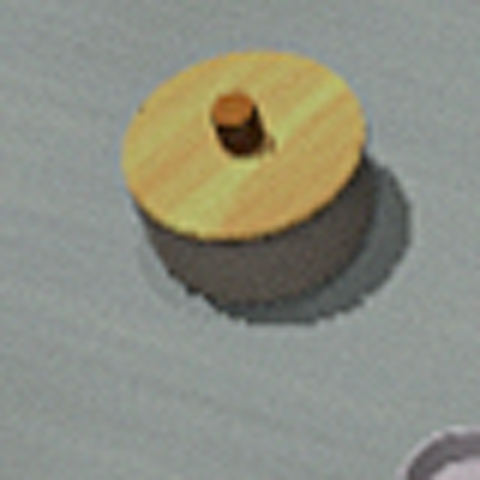

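View pics/t14b.png

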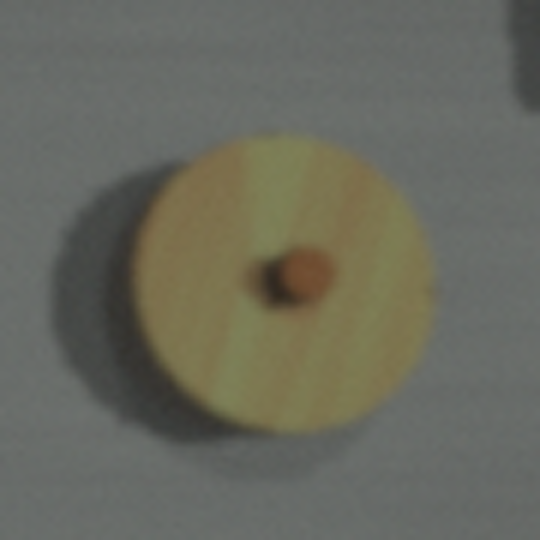

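Run:
```python
from h import *
o=bot.get_obs();print(o['time_s'],o['tool_pos'],o['grip_width'])
print(bot.close_job())
```

```text
19.25 [0.4511 0.1031 0.2106] 0.40565723591919983
the job is handed in; nothing more can be done
None
```

I put the lid on the pot, picked up the tongs, closed them on the bun, lifted it and handed the job in at 19.25 s, still holding the bun up. The hand-in gives no verdict, so these are my own last checks:

- **Lid:** it met the rim (15.6 N) at the tool height expected for full seating, and was then released. In the final top and scene pictures the disc and knob are within about 1.3 px (about 2 mm) of where a centred, seated lid should appear, and it looks level. I did not measure its tilt as an angle.
- **Bun:** its centre is at about 0.21 m and its base at about 0.19 m, worked out from how far the arm rose. It stayed in the same place between the jaws (wrist-image centre about (315, 70)) throughout the lift. The finger opening held steady at about 37 mm, close to the 38 mm expected with the tongs closed on the bun. The robot's fingers were only on the handle sleeves.
- **Biscuits:** both still lie on the board and looked unmoved in the pictures. I did not measure their final positions.
- **Disagreements:** the cameras differed by up to 3 mm on where the lid and bun were, and the tool-position readings varied by 1–2 mm. Both are well inside the tolerances.

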